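# Load the sofa-foot tray in dot order and scan it in

### The arm

A 6-joint arm with a two-finger parallel gripper is mounted at the origin on the work surface. World frame = base frame: x ahead of the robot, y to its left, z up, the work surface at z = 0. Lengths are in m, angles in rad, forces in N, time in s.
With the tool pointing down it reaches from about 0.4 to 0.925 m from the base axis. Payload 3.4 kg.
Tool frame: the origin (TCP) lies on the centre line of the jaws, within the pads' length; the fingertips stand 19 mm ahead of it and the grasp point (between the pads) is the TCP; z points along the fingers, y is the line along which they close (so a half turn about z gives the same grasp; the last joint's range is limited). The gripper opens to 85 mm and grips with 20 to 120 N. Pads are 22 mm wide; open, the fingers measure 114 mm over their backs; the gripper's body (76 mm by 85 mm) begins 54 mm behind the grasp point. The pads swing forward as they close: fully open they stand 13 mm farther back than shut.
Start: joints at [-1.373, 0.307, 1.506, -0, 1.328, -0.073], TCP at [0.154, -0.554, 0.229] pointing down, gripper open.
Joint ranges: [-3.12, 3.12], [-1.05, 2.28], [0.14, 2.33], [-1.42, 4.57], [0.1, 2.73], [-2.68, 2.68]. Speed limits (rad/s): [2.57, 2.57, 3.14, 3.14, 3.14, 3.14].

### API

Orientations are given as a unit quaternion [w, x, y, z].
In Python, from workcell import manip gives the robot as it stands. Calls block until the motion is done:
- manip.move_pose(position, orientation): joint-space move of the TCP to a pose.
- manip.servo_line(position, v=0.15, attitude=None, f_stop=None): straight line of the TCP; attitude=None keeps the orientation; v is the mean speed in m/s. With f_stop (N) it stops when the force on the tool has changed by that much, and returns True; else False.
- manip.movej(angles): joint-space move.
- manip.release() and manip.gripper_close(grasp_force=None): open the fingers fully, or close them until they stop; grasp_force is the grip in N (None keeps the last).
- manip.hold(seconds).
- manip.inverse_kinematics(position, orientation): joint angles nearest the present ones, or None.
- manip.get_obs(): the state.
- manip.read_camera(name): name is "side" or "top" or "wrist"; returns a dict with "frame" (480x640x3 uint8, red, green, blue), "camera_matrix" (3x3 intrinsics, pixels), "eye" and "rotation" of the camera in the world. Camera axes: x right, y down, z forward; pixel columns grow to the right and rows downward; lengths in m; the calibration is good to about 2 mm. A picture is of the moment at which its call begins. There is no depth.
A pose or a line that the arm cannot do raises manip.MotionError and nothing moves.
- manip.sign_off(): hands the job in; it is judged then, once.
Trained networks look in a picture, given as the dict that the camera call returned (one of the last four; its "shot" number tells which), for a name from the list of things; names that differ only in an ending like _2 or _b are one class to them, and where a whole thing is asked for, a point or a joint stands for the part that bears it (a point fixed in the world has none). Each returns a list of dicts, best first, with "p" (0 to 1); they miss things now and then, are a little off and sometimes report something else, mostly with a low value. They report only what shows in the picture. A call takes as long as a camera call.
- manip.regions_of(picture, query): "pixels" (480x640 bool, what is visible of it) and "rect" ([left, top, right, bottom] in pixels, round what is visible of it).
The state is a dict: "time": time; "joints": joint angles; "dq": joint speeds; "joint_efforts": joint torques, N m; "position": TCP position; "ee_rot": TCP orientation; "ft_force": force on the tool from outside, world axes, zero at the start; "torque": the same for the moment, N m; "width": finger opening in m; "gripper_force": force on a finger pad.
Only numpy, scipy, OpenCV 4.12 (cv2) and the standard library are available. Lean on these libraries where they do the work, as an engineer would, in place of code of your own. Each camera call takes 0.05 s, during which the arm holds its last target. There are 200 camera calls.

### The job

Load the blue tray with sofa feet, flange down, in this order: the pale wood foot into the one-dot pocket, then the dark wood foot into the two-dot pocket, then the black foot into the three-dot pocket, setting each down flat without dropping it. Then pick up the scanner, hold its window about 10 cm straight above the barcode label on the tray and keep it still there for a full second, and lay it back down flat in the middle of its green mat, without dropping it. Leave the red and white feet and everything else where they are.

Things in the scene. Friction and masses are not known exactly. Their poses are not given: they have to be found in the camera images.
- tray: fixed blue tray: four open pockets in a row along its y, each 58 mm square inside, 64 mm apart, floor 6 mm and wall tops 34 mm above the table. White dots (10 mm, one to four per pocket) on the 26 mm ledge on the tray's -x side, towards the robot, flush with the walls, count the pockets from its +y end. Origin: on the table under the middle of the row.
- pocket1 (a point): pocket with 1 white dot, at the tray's +y end (y +96 mm); point at the centre of its floor, 6 mm above the table; axes as the tray
- pocket2 (a point): pocket with 2 white dots, y +32 mm on the tray; point at the centre of its floor, 6 mm above the table; axes as the tray
- pocket3 (a point): pocket with 3 white dots, y -32 mm on the tray; point at the centre of its floor, 6 mm above the table; axes as the tray
- pocket4 (a point): pocket with 4 white dots, y -96 mm on the tray, already holding the red foot; point at the centre of its floor, 6 mm above the table; axes as the tray
- label (a point): barcode label, 46 mm square, white with black bars, lying face up on the solid block (66 mm long, 34 mm high) at the tray's -y end; point at its centre, 35 mm above the table
- foot_pale: pale wood turned sofa foot standing on its wide mounting flange: flange 46 mm across and 10 mm high, tapering to a straight round neck 30 mm across from 26 mm up to its top at 82 mm, a thin brass ring near the top; about 90 g. Origin: centre of its underside, z up along the foot.
- foot_dark: dark brown wood turned sofa foot standing on its wide mounting flange: flange 46 mm across and 10 mm high, tapering to a straight round neck 30 mm across from 26 mm up to its top at 82 mm, a thin brass ring near the top; about 90 g. Origin: centre of its underside, z up along the foot.
- foot_black: black turned sofa foot standing on its wide mounting flange: flange 46 mm across and 10 mm high, tapering to a straight round neck 30 mm across from 26 mm up to its top at 82 mm, a thin brass ring near the top; about 90 g. Origin: centre of its underside, z up along the foot.
- foot_white: white (spare, stays where it stands) turned sofa foot standing on its wide mounting flange: flange 46 mm across and 10 mm high, tapering to a straight round neck 30 mm across from 26 mm up to its top at 82 mm, a thin brass ring near the top; about 90 g. Origin: centre of its underside, z up along the foot.
- foot_red: red (already in the four-dot pocket, stays there) turned sofa foot standing on its wide mounting flange: flange 46 mm across and 10 mm high, tapering to a straight round neck 30 mm across from 26 mm up to its top at 82 mm, a thin brass ring near the top; about 90 g. Origin: centre of its underside, z up along the foot.
- scanner: hand scanner lying on its mat: black handle 36 mm wide and high, x -70 to +30 mm, and yellow head 56 mm wide (y), 40 mm high, x +25 to +71 mm; about 160 g. Origin: on the underside, on the centre line, 70 mm from the handle's end; grip it there across y; z up. It reads straight down out of its underside.
- window (a point): centre of the scanner's reading window on the underside of the yellow head, 48 mm along the scanner's +x from its origin; the reading line runs along the scanner's -z, reading range 50 to 160 mm
- mat: scanner's mat, fixed: 190 x 110 mm (x, y), 4 mm thick, black rim and green top. Origin: centre of its underside.
- hammer: hammer lying on the table, a bystander; origin on the underside at about the middle
- tape_measure: orange tape measure, 68 x 36 x 64 mm high, a bystander; origin at the centre of its underside
- wax_jar: amber jar with black cap, 66 mm across, 70 mm high, a bystander; origin at the centre of its underside

How it is judged:
On the way, in this order (a step that is already met when the one before it is completed fails the run):
1. pale foot stands in the one-dot pocket, released (horizontal distance between foot_pale and pocket1 below 0.012 m and z of foot_pale in the frame of pocket1 between -0.006 and 0.006 m and angle between foot_pale's own z axis and vertical below 0.12 rad and contact force between the fingers and foot_pale below 0.1 N and linear speed of foot_pale below 0.05 m/s), for 0.2 s.
2. then the dark foot stands in the two-dot pocket, released, the pale one still in place (all of step 1 and horizontal distance between foot_dark and pocket2 below 0.012 m and z of foot_dark in the frame of pocket2 between -0.006 and 0.006 m and angle between foot_dark's own z axis and vertical below 0.12 rad and contact force between the fingers and foot_dark below 0.1 N and linear speed of foot_dark below 0.05 m/s), for 0.2 s.
3. then the black foot stands in the three-dot pocket, released, the others still in place (all of step 2 and horizontal distance between foot_black and pocket3 below 0.012 m and z of foot_black in the frame of pocket3 between -0.006 and 0.006 m and angle between foot_black's own z axis and vertical below 0.12 rad and contact force between the fingers and foot_black below 0.1 N and linear speed of foot_black below 0.05 m/s), for 0.2 s.
4. with the tray loaded, the held scanner is aimed at the label (reading line within 20 mm of its centre each way, 50 to 160 mm away) and kept still for 0.8 s (all of step 3 and x of label in the frame of window between -0.02 and 0.02 m and y of label in the frame of window between -0.02 and 0.02 m and z of label in the frame of window between -0.16 and -0.05 m and linear speed of scanner below 0.03 m/s and angular speed of scanner below 0.25 rad/s and contact force between the fingers and scanner above 0.3 N), for 0.8 s.
At the end, for the whole second after the job is handed in: Pale, dark, black, red feet upright (0.12 rad) on the floors of pockets 1 to 4 (12 mm from centre, 6 mm in height); white foot within 25 mm of its start; scanner flat (0.1 rad) on its mat, within 40 mm along and 35 mm across of its centre; all released, at rest (all of step 3 and horizontal distance between foot_red and pocket4 below 0.012 m and z of foot_red in the frame of pocket4 between -0.006 and 0.006 m and angle between foot_red's own z axis and vertical below 0.12 rad and contact force between the fingers and foot_red below 0.1 N and linear speed of foot_red below 0.05 m/s and distance of foot_white from where it was at the start of the episode below 0.025 m and x of scanner in the frame of mat between -0.04 and 0.04 m and y of scanner in the frame of mat between -0.035 and 0.035 m and z of scanner in the frame of mat below 0.009 m and angle between scanner's own z axis and vertical below 0.1 rad and linear speed of scanner below 0.02 m/s and contact force between the fingers and scanner below 0.1 N); the robot touches nothing.
It fails at once if the white or the red foot is disturbed (moved over 25 mm) (distance of any of foot_white, foot_red from where it was at the start of the episode above 0.025 m).
It fails at once if the hammer, tape measure or wax jar is disturbed (moved over 40 mm) (distance of any of hammer, tape_measure, wax_jar from where it was at the start of the episode above 0.04 m).
It fails at once if a foot or the scanner is dropped (falls free faster than 0.6 m/s, about 18 mm) ((contact force between the fingers and foot_pale below 0.05 N and linear speed of foot_pale above 0.6 m/s) or (contact force between the fingers and foot_dark below 0.05 N and linear speed of foot_dark above 0.6 m/s) or (contact force between the fingers and foot_black below 0.05 N and linear speed of foot_black above 0.6 m/s) or (contact force between the fingers and scanner below 0.05 N and linear speed of scanner above 0.6 m/s)).
It also fails if it takes over 72 s, if anything falls off the work surface, if the arm or the gripper's body presses on something with over 40 N, if the wrist force passes 120 N, or if a joint passes its speed limit or range.

## Working session

There is one attempt and no reset: what is moved stays moved. The work goes in short steps, each a Python script; the robot and the scene stay as the last script left them, time stands still between calls to the robot, and variables do not carry over. Pictures are saved under pics/ and viewed, at most 10 in all, crops included, and the job is handed in when it is done.

```bash
ls; mkdir -p pics; cat > h.py <<'E'
import numpy as np, cv2
from workcell import manip
def proj(c,P):
    P=np.atleast_2d(P).astype(float); R=np.array(c["rotation"]); K=np.array(c["camera_matrix"])
    q=(P-np.array(c["eye"]))@R@K.T
    return q[:,:2]/q[:,2:]
def ray(c,uv,z):
    d=np.array(c["rotation"])@np.linalg.solve(np.array(c["camera_matrix"]),[uv[0],uv[1],1.])
    e=np.array(c["eye"]); return e+d*(z-e[2])/d[2]
E
python3 - <<'E'
from h import *
print(manip.get_obs())
T=manip.read_camera("top");S=manip.read_camera("side")
for n,c in(("top",T),("side",S)):
    cv2.imwrite(f"pics/{n}0.png",c["frame"][:,:,::-1]); print(n,c["eye"],c["rotation"],c["camera_matrix"])
    for q in "tray label foot_pale foot_dark foot_black foot_white foot_red scanner mat hammer tape_measure wax_jar".split():
        try:
            for r in manip.regions_of(c,q)[:2]:
                v,u=np.nonzero(r["pixels"]);print(q,round(r["p"],2),np.round(r["rect"]),u.mean().round(1),v.mean().round(1),len(u))
        except Exception as e: print(q,e)
E
```

```text
pics
{'time': 0.0, 'joints': array([-1.37349446e+00,  3.07556584e-01,  1.50764697e+00,  2.70975603e-05,
        1.32839951e+00, -7.35036736e-02]), 'dq': array([ 0.00096809, -0.00029363,  0.00026764, -0.00055994, -0.00035303,
        0.00017598]), 'joint_efforts': array([-2.49789787e-05, -4.57552028e+01, -2.51914126e+01, -1.81103733e-04,
        1.33105583e-02, -4.04665570e-06]), 'position': array([ 0.15366566, -0.55337322,  0.22820041]), 'ee_rot': array([-1.00409648e-03,  9.90846982e-01,  1.34986102e-01, -4.90575222e-05]), 'ft_force': array([ 0.69777138,  0.47434794, -0.78044237]), 'torque': array([ 0.04650311,  0.04168098, -0.02444336]), 'gripper_force': 0.0, 'width': 0.08575297549957342}
top [0.42078713 0.0263302  1.08294694] [-0.05662327  0.70927445 -0.70025805  0.05798476] [[505.96659801   0.         317.11165728]
 [  0.         505.96659801 231.28562516]
 [  0.           0.           1.        ]]
tray 0.6 [249. 191. 407. 241.] 324.7 218.0 6771
label 0.74 [248. 191. 404. 243.] 324.8 218.1 6728
foot_pale 0.59 [340. 303. 358. 324.] 346.3 312.5 400
foot_dark 0.79 [218. 280. 243. 304
[... 668 characters left out ...]
. 321.] 345.6 256.7 6090
label 0.71 [298. 195. 397. 323.] 345.5 256.6 6014
foot_pale 0.75 [239. 258. 266. 305.] 249.8 281.8 801
foot_pale 0.24 [303. 134. 332. 164.] 317.1 147.9 734
foot_dark 0.69 [236. 178. 256. 221.] 244.2 200.0 593
foot_black 0.59 [233. 221. 253. 263.] 240.7 242.7 661
foot_white 0.85 [266. 294. 292. 345.] 279.3 319.6 961
foot_red 0.72 [350. 237. 371. 277.] 362.0 257.7 606
scanner 0.64 [327. 394. 434. 448.] 383.4 424.5 3762
mat 0.75 [301. 389. 442. 474.] 357.9 431.9 5783
mat 0.46 [427. 302. 472. 355.] 449.6 326.7 1805
hammer 0.76 [166. 147. 272. 177.] 224.7 164.3 1214
tape_measure 0.65 [302. 135. 332. 164.] 317.3 148.0 717
wax_jar 0.63 [427. 300. 472. 355.] 449.4 326.6 1819
```

View pics/top0.png

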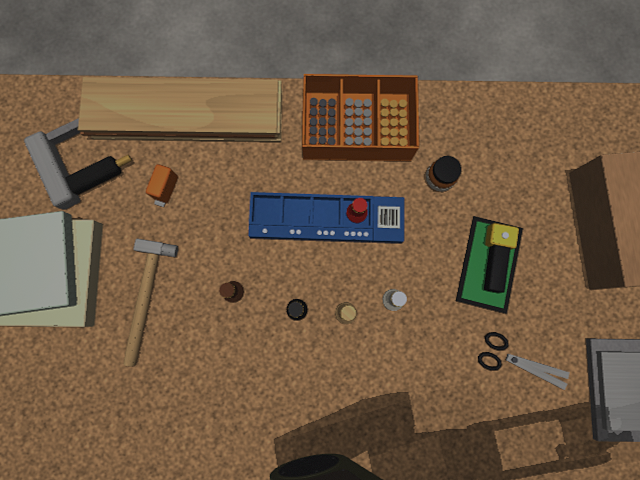

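View pics/side0.png

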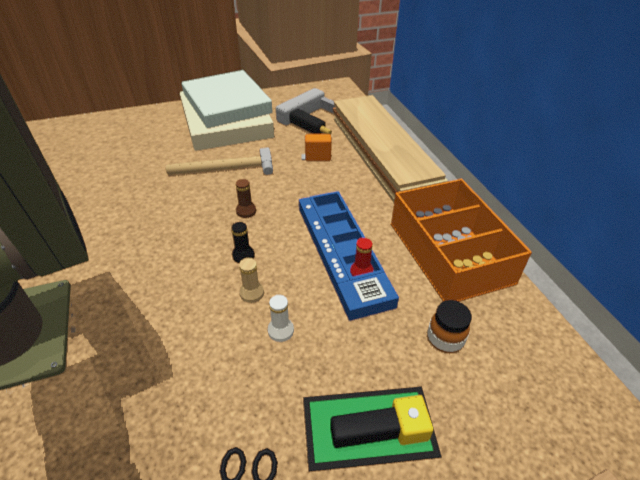

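```bash
cat > h.py <<'E'
import numpy as np, cv2
from scipy.spatial.transform import Rotation as Ro
from scipy.optimize import least_squares
from workcell import manip
def Rm(c): w,x,y,z=c["rotation"]; return Ro.from_quat([x,y,z,w]).as_matrix()
def proj(c,P):
    P=np.atleast_2d(P).astype(float)
    q=(P-np.array(c["eye"]))@Rm(c)@np.array(c["camera_matrix"]).T
    return q[:,:2]/q[:,2:]
def ray(c,uv,z):
    d=Rm(c)@np.linalg.solve(np.array(c["camera_matrix"]),[uv[0],uv[1],1.])
    e=np.array(c["eye"]); return e+d*(z-e[2])/d[2]
def down(a):
    "tool down, closing axis (tool y) along world angle a"
    y=np.array([np.cos(a),np.sin(a),0]);z=np.array([0,0,-1.]);x=np.cross(y,z)
    q=Ro.from_matrix(np.c_[x,y,z]).as_quat(); return [q[3],q[0],q[1],q[2]]
t=np.linspace(0,2*np.pi,24,endpoint=False)
FOOT=np.vstack([np.c_[r*np.cos(t),r*np.sin(t),0*t+z] for r,z in((.023,0),(.023,.01),(.015,.026),(.015,.082))])
def sil(c,x,y,z=0):
    "centroid of the silhouette of a foot at x,y"
    m=np.zeros((480,640),np.uint8)
    parts=FOOT+[x,y,z]
    for a in(0,24,48): cv2.fillConvexPoly(m,cv2.convexHull((proj(c,parts[a:a+48])*16).astype(np.int32)),1,shift=4)
    M=cv2.moments(m,True); return np.array([M["m10"],M["m01"]])/max(M["m00"],1)
def det(c,q):
    r=manip.regions_of(c,q)
    if not r: return None
    v,u=np.nonzero(r[0]["pixels"]); return r[0]["p"],np.array([u.mean(),v.mean()]),r[0]["pixels"]
def fit(obs,x0,z=0):
    f=lambda p:np.concatenate([sil(c,p[0],p[1],z)-uv for c,uv in obs])
    return least_squares(f,x0,diff_step=.01)
def shot(n,name="wrist"):
    c=manip.read_camera(name); cv2.imwrite(f"pics/{n}.png",c["frame"][:,:,::-1]); return c
E
python3 - <<'E'
from h import *
T=manip.read_camera("top");S=manip.read_camera("side")
px=dict(pale=((346.3,312.5),(249.8,281.8)),dark=((231.9,291.5),(244.2,200)),black=((297,309.2),(240.7,242.7)),white=((396,299),(279.3,319.6)))
for k,(a,b) in px.items():
    p0=ray(T,a,.05)[:2]; r=fit([(T,np.array(a)),(S,np.array(b))],p0)
    print(k,p0.round(3),r.x.round(4),r.fun.round(1))
print("tray corners",[ray(T,p,.034)[:2].round(3) for p in((250,193),(404,199),(404,242),(250,238))])
print("dots",[ray(T,p,.034)[:2].round(3) for p in((264.5,231),(355.5,233.5),(389,217))])
print("mat",[ray(T,p,.004)[:2].round(3) for p in((474,219),(522,228),(506,312),(458,300))])
print("scan head, handle end",[ray(T,p,.04)[:2].round(3) for p in((504,236),(495,291),(505,236))])
print("jar,tape,hammer",[ray(T,p,z)[:2].round(3) for p,z in(((446,170),.07),((162,182),.06),((155,248),.02))])
for a in(0,np.pi/2,-np.pi/2): print(a,manip.inverse_kinematics([.5,.03,.38],down(a)))
manip.move_pose([.50,.0,.40],down(np.pi/2))
c=shot("w0"); print(c["eye"],c["rotation"],manip.get_obs()["time"])
E
```

```text
pale [ 0.425 -0.036] [ 0.4255 -0.0372] [-0.4 -0.3 -0.2  0.5]
dark [0.464 0.197] [0.4661 0.2018] [ 0.1 -0.4 -0.5  0.3]
black [0.43  0.064] [0.4312 0.0666] [-0.5 -0.2  0.2  1.5]
white [ 0.453 -0.136] [ 0.4546 -0.1384] [-1.4 -0.2  0.1  1.3]
tray corners [array([0.673, 0.169]), array([ 0.664, -0.158]), array([ 0.572, -0.157]), array([0.576, 0.166])]
dots [array([0.592, 0.136]), array([ 0.589, -0.055]), array([ 0.625, -0.126])]
mat [array([ 0.629, -0.315]), array([ 0.61 , -0.418]), array([ 0.43 , -0.375]), array([ 0.454, -0.275])]
scan head, handle end [array([ 0.587, -0.365]), array([ 0.472, -0.341]), array([ 0.587, -0.367])]
jar,tape,hammer [array([ 0.719, -0.24 ]), array([0.688, 0.349]), array([0.555, 0.368])]
0 [-2.44203168e-02  1.17973268e-01  1.38521467e+00 -4.44089210e-16
  1.63840472e+00 -2.44203168e-02]
1.5707963267948966 [-2.44203168e-02  1.17973268e-01  1.38521467e+00 -4.44089210e-16
  1.63840472e+00 -1.59521664e+00]
-1.5707963267948966 [-2.44203168e-02  1.17973268e-01  1.38521467e+00 -4.44089210e-16
  1.63840472e+00  1.54637601e+00]
[ 0.4318828  -0.00212747  0.54391792] [0.09706084 0.70118761 0.69973916 0.09633402] 3.85
```

View pics/w0.png

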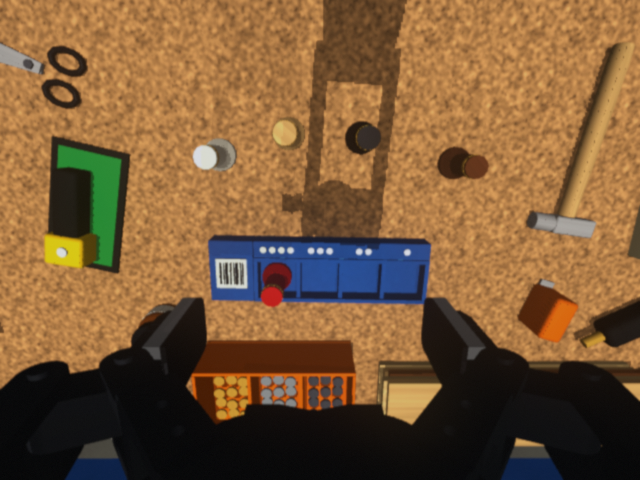

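```bash
cat > m.py <<'E'
from h import *
c=manip.read_camera("wrist")
def rect(z,x0,x1,y0,y1,s=2000):  # up=+x, right=-y
    w,h=int((y1-y0)*s),int((x1-x0)*s)
    W=np.array([[x1,y1,z],[x1,y0,z],[x0,y0,z],[x0,y1,z]])
    H=cv2.getPerspectiveTransform(proj(c,W).astype(np.float32),np.float32([[0,0],[w,0],[w,h],[0,h]]))
    return cv2.warpPerspective(c["frame"],H,(w,h),flags=cv2.INTER_CUBIC)
a=rect(.034,.55,.69,-.19,.19); b=rect(.006,.55,.69,-.19,.19)
cv2.imwrite("pics/rect.png",np.vstack([a,b])[:,:,::-1])
g=(a.min(2)>150).astype(np.uint8); n,_,st,ce=cv2.connectedComponentsWithStats(g)
for s,p in zip(st[1:],ce[1:]):
    if s[4]>60: print("white",s[4],(.69-p[1]/2000).round(4),(.19-p[0]/2000).round(4))
T=manip.read_camera("top");S=manip.read_camera("side")
est=dict(pale=(.4255,-.0372),dark=(.4661,.2018),black=(.4312,.0666),white=(.4546,-.1384),red=(.63,-.065))
for k,e in est.items():
    o=[]
    for cam in(c,T,S):
        d=det(cam,"foot_"+k)
        if d is None: continue
        z=.006*(k=="red")
        err=np.linalg.norm(d[1]-sil(cam,*e,z)); 
        if err<9:o.append((cam,d[1]))
        print(k,d[0],d[1].round(1),round(err,1),end=" | ")
    r=fit(o,e,z);print(len(o),r.x.round(4),r.fun.round(1))
M=manip.regions_of(c,"mat"); SC=manip.regions_of(c,"scanner")
print([ (m["p"],m["rect"]) for m in M+SC])
E
python3 m.py
```

```text
white 4498 0.6274 -0.1267
white 259 0.5947 0.1344
white 250 0.5936 0.077
white 266 0.5934 0.0635
white 258 0.5925 0.02
white 262 0.5922 0.0063
white 262 0.5918 -0.0072
white 250 0.5912 -0.0375
white 269 0.591 -0.0509
white 265 0.5908 -0.0643
white 262 0.5905 -0.0778
pale 0.69 [288.2 132.7] 0.9 | pale 0.59 [346.  313.3] 1.2 | pale 0.58 [249.6 282.2] 0.1 | 3 [ 0.4251 -0.0379] [ 0.3 -0.4  0.2 -0.9 -0.2  0.6]
dark 0.8 [461.2 163.5] 1.2 | dark 0.55 [231.8 291.2] 0.2 | dark 0.74 [244.3 199.7] 0.8 | 3 [0.4669 0.2013] [ 0.6 -0.1  0.5 -0.5 -0.2  0.7]
black 0.87 [361.9 137. ] 1.7 | black 0.6 [297.1 309.8] 1.0 | black 0.72 [240.8 243. ] 1.2 | 3 [0.4311 0.0652] [ 0.6 -0.3  0.1 -0.8  0.2  1.7]
white 0.85 [215.5 154.8] 0.6 | white 0.65 [393.8 299.4] 1.0 | white 0.57 [279.3 319.9] 1.0 | 3 [ 0.4545 -0.137 ] [ 0.4 -0.2  0.1 -0.6 -0.1  0.3]
red 0.78 [274.8 282.7] 7.2 | red 0.6 [144.9 293.2] 228.7 | red 0.84 [361.9 257.4] 8.1 | 2 [ 0.6412 -0.058 ] [1.8 0.4 0.3 3.3]
[(0.61, [48.8, 135.7, 130.5, 273.7]), (0.59, [43.7, 164.3, 95.5, 273.9])]
```

View pics/rect.png

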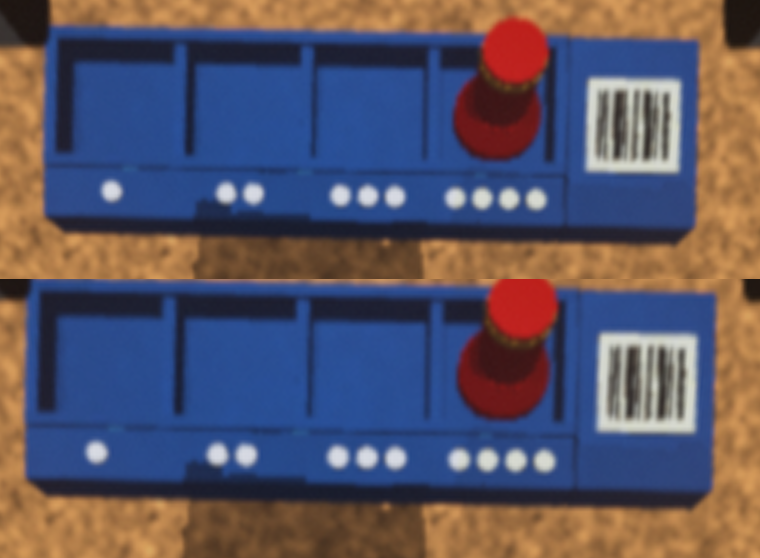

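```bash
cat >> h.py <<'E'
POCK={1:(.6427,.1334),2:(.6415,.0693),3:(.6402,.0054)}
def load(x,y,k):
    q=down(-.021); g=.060; X,Y=POCK[k]
    manip.move_pose([x,y,.19],q); manip.servo_line([x,y,g],v=.15)
    manip.gripper_close(30); w=manip.get_obs()["width"]; print("width",w)
    if not .025<w<.035: raise SystemExit("bad grasp")
    manip.servo_line([x,y,.19],v=.2); manip.servo_line([X,Y,.19],v=.25)
    print("w",manip.get_obs()["width"])
    manip.servo_line([X,Y,g+.006+.012],v=.15)
    print("stop",manip.servo_line([X,Y,g+.006-.003],v=.03,f_stop=4)); o=manip.get_obs(); print(o["position"],o["ft_force"])
    manip.release(); manip.servo_line([X,Y,.20],v=.2); print("t",manip.get_obs()["time"])
E
python3 - <<'E'
from h import *
load(.4251,-.0379,1)
manip.move_pose([.50,.0,.40],down(np.pi/2)); c=shot("w1")
d=det(c,"foot_pale"); print(d[:2],fit([(c,d[1])],POCK[1],.006).x)
S=manip.read_camera("side"); d=det(S,"foot_pale"); print(d[:2],sil(S,*POCK[1],.006))
cv2.imwrite("pics/s1.png",cv2.resize(S["frame"][150:350,200:460,::-1],None,fx=3,fy=3)) 
E
```

```text
width 0.028668086728266224
w 0.028849578809055157
stop True
[0.64304323 0.13345228 0.0661808 ] [ 0.59386324 -0.23262198  1.74774134]
t 12.5667
(0.84, array([403.91795807, 285.33637192])) [0.64388869 0.13276795]
(0.59, array([329.11821705, 197.60271318])) [329.05657492 200.96941896]
```

View pics/s1.png

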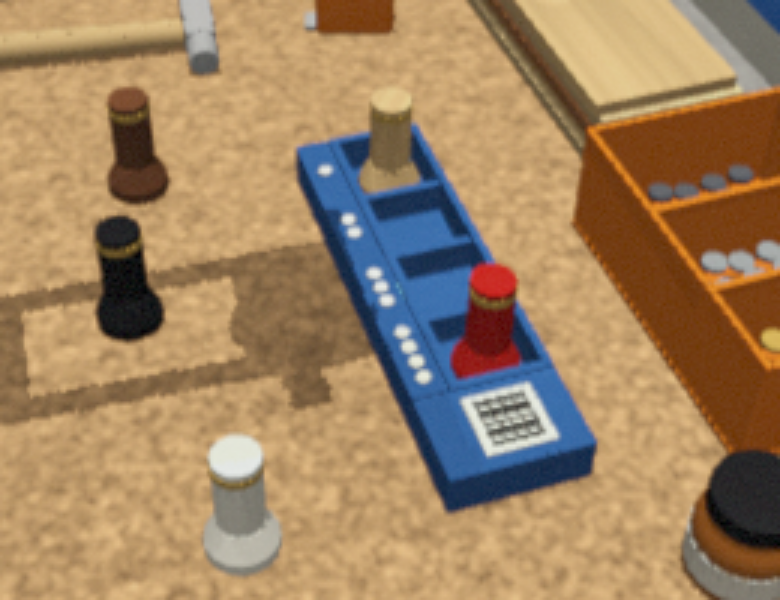

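The crop shows the pale foot upright in the one-dot pocket (390,140), where the fit puts it. Red, white, dark and black are unmoved.

```bash
python3 - <<'E'
from h import *
load(.4669,.2013,2)
S=manip.read_camera("side"); d=det(S,"foot_dark"); print(d[:2],sil(S,*POCK[2],.006))
load(.4311,.0652,3)
manip.move_pose([.58,-.345,.32],down(np.pi/2)); c=shot("w2"); print(c["eye"],manip.get_obs()["time"])
S=shot("s2","side")
for k,n in((1,"pale"),(2,"dark"),(3,"black")):
    d=det(S,"foot_"+n); print(n,d and d[:2],sil(S,*POCK[k],.006))
E
```

```text
width 0.02915026462295355
w 0.028918505703940316
stop True
[0.64189959 0.06922003 0.06613288] [ 0.13719571 -0.27342556  2.60525105]
t 22.2417
(0.63, array([338.62725451, 216.4488978 ])) [338.87234043 219.09929078]
width 0.02932476090547228
w 0.028666592935378852
stop True
[0.64059717 0.00530493 0.06616637] [-0.27471504 -0.17474435  2.2665526 ]
t 29.325
[ 0.51199549 -0.34614525  0.46343737] 31.225
pale (0.75, array([328.29805616, 196.80561555])) [329.05657492 200.96941896]
dark (0.8, array([337.96754564, 215.12576065])) [338.87234043 219.09929078]
black (0.83, array([348.85288641, 235.56052142])) [349.55936675 239.16886544]
```

View pics/w2.png

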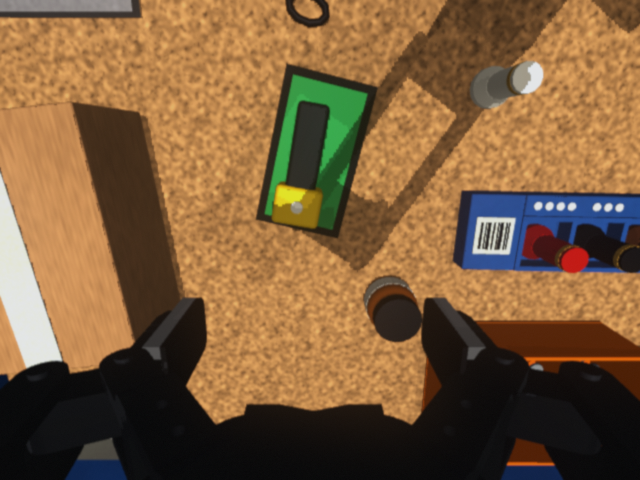

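View pics/s2.png

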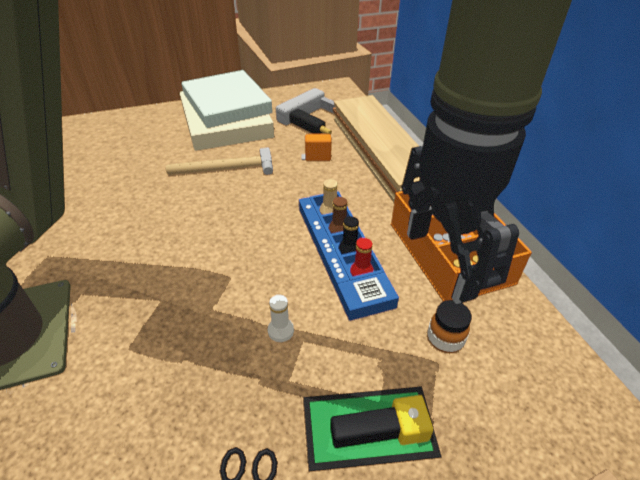

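Pale, dark, black and red stand in pockets 1–4 (side picture, about (330,195), (340,212), (350,235), (363,258)), and white stands untouched at (280,318). In the wrist picture the scanner runs from the handle end at (314,102) to the head edge at (296,226). The mat corners are at (289,66), (376,88), (337,236) and (258,217).

```bash
python3 - <<'E'
from h import *
c=manip.read_camera("wrist"); f=c["frame"].astype(int)
y=((f[:,:,0]>150)&(f[:,:,1]>130)&(f[:,:,2]<80)); y[:170]=0;y[250:]=0;y[:,:255]=0;y[:,335:]=0
r=cv2.minAreaRect(np.argwhere(y)[:,::-1].astype(np.float32)); print("yellow",cv2.boxPoints(r).round(1).tolist())
for n,P,z in(("head",cv2.boxPoints(r),.044),("handle",[(300,101),(328,104),(316,189),(288,184)],.040),("mat",[(289,66),(376,88),(337,236),(258,217)],.004)):
    W=np.array([ray(c,p,z)[:2] for p in P]); print(n,W.round(4).tolist(),W.mean(0).round(4))
    e=np.roll(W,-1,0)-W; print("  lens",np.linalg.norm(e,axis=1).round(4),"ang",np.degrees(np.arctan2(e[:,1],e[:,0])).round(1))
l=c["frame"][215:260,470:520].min(2)>150; v,u=np.nonzero(l)
R=cv2.minAreaRect(np.c_[u+470,v+215].astype(np.float32)); print("label",ray(c,R[0],.035))
E
```

```text
yellow [[255.0, 249.0], [255.0, 170.0], [326.0, 170.0], [326.0, 249.0]]
head [[0.642, -0.4171], [0.5478, -0.413], [0.5478, -0.3321], [0.642, -0.3312]] [ 0.5949 -0.3734]
  lens [0.0943 0.0809 0.0942 0.0859] ang [177.5  90.    0.5 -90. ]
handle [[0.4737, -0.3611], [0.4768, -0.3304], [0.57, -0.3434], [0.5642, -0.376]] [ 0.5212 -0.3527]
  lens [0.0308 0.0941 0.0331 0.0917] ang [  84.2   -7.9 -100.1  170.7]
mat [[0.4324, -0.3747], [0.4562, -0.2728], [0.6365, -0.3156], [0.6111, -0.4181]] [ 0.5341 -0.3453]
  lens [0.1046 0.1854 0.1056 0.1838] ang [  76.9  -13.3 -103.9  166.4]
label [ 0.62691354 -0.12643073  0.035     ]
```

```bash
python3 - <<'E'
from h import *
c=manip.read_camera("wrist"); hsv=cv2.cvtColor(c["frame"],cv2.COLOR_RGB2HSV)
y=cv2.inRange(hsv,(22,190,100),(33,255,255)); y[:170]=0;y[250:]=0;y[:,:255]=0;y[:,335:]=0
y=cv2.morphologyEx(y,cv2.MORPH_OPEN,np.ones((3,3)))
n,L,st,_=cv2.connectedComponentsWithStats(y); i=1+st[1:,4].argmax()
hd=cv2.boxPoints(cv2.minAreaRect(np.argwhere(L==i)[:,::-1].astype(np.float32))); print(hd.round(1).tolist(),st[i])
k=cv2.inRange(hsv,(0,0,0),(179,130,75)); k[:95]=0;k[184:]=0;k[:,:284]=0;k[:,330:]=0
v,u=np.nonzero(k); 
cv2.imwrite("pics/k.png",k)
lines=[]
for r in range(108,180,6):
    uu=np.nonzero(k[r])[0]; lines.append((r,int(uu.min()),int(uu.max()),len(uu)))
print(lines)
W=np.array([ray(c,p,.044)[:2] for p in hd]); h=W.mean(0); e=np.array([.4753,-.3458]); d=h-e
print(W.round(4).tolist(),h,"len",np.linalg.norm(d),"yaw",np.degrees(np.arctan2(d[1],d[0])))
E
```

```text
[[270.29998779296875, 219.60000610351562], [277.1000061035156, 181.89999389648438], [323.0, 190.3000030517578], [316.1000061035156, 227.89999389648438]] [ 273  183   49   44 1548]
[(108, 284, 328, 33), (114, 284, 328, 33), (120, 296, 327, 32), (126, 295, 326, 32), (132, 295, 325, 31), (138, 294, 323, 30), (144, 293, 323, 31), (150, 292, 322, 31), (156, 291, 320, 30), (162, 290, 319, 30), (168, 289, 318, 30), (174, 288, 317, 30)]
[[0.6056, -0.3976], [0.5614, -0.3883], [0.5709, -0.3355], [0.6158, -0.3434]] [ 0.58843282 -0.36620119] len 0.11495757475337928 yaw -10.222263727144275
```

```bash
python3 - <<'E'
from h import *
a=np.radians(-10.2); am=np.radians(-13.3); o=np.array([.5425,-.358]); m=np.array([.5345,-.3455])
q=down(a+np.pi/2); g=.028
manip.move_pose([*o,.16],q)
print("hit",manip.servo_line([*o,g],v=.12,f_stop=8), manip.get_obs()["position"])
manip.gripper_close(60); s=manip.get_obs(); print("width",s["width"])
if not .03<s["width"]<.042: raise SystemExit("bad grasp")
manip.servo_line([*o,.18],v=.12)
L=np.array([.627,-.1266]); p=L-.048*np.array([np.cos(a),np.sin(a)])
manip.servo_line([*p,.18],v=.2); manip.servo_line([*p,.159],v=.08); manip.hold(.3)
S=shot("s3","side"); print(manip.get_obs()["width"],manip.get_obs()["time"])
E
```

```text
hit False [ 0.54320362 -0.35849906  0.02892059]
width 0.034205238647223225
0.034162474996935595 37.5333
```

View pics/s3.png

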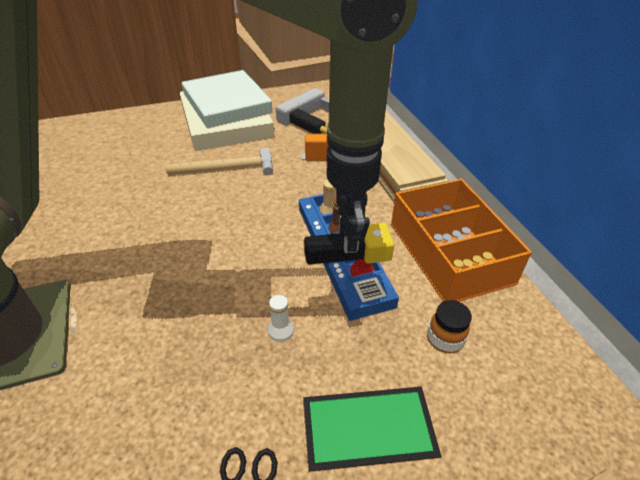

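The scanner is held level over the tray, with its head dot at about (378,233) and the handle end at (308,250). I'll check that against the projection, hold, then lay it back down.

```bash
python3 - <<'E'
from h import *
S=manip.read_camera("side"); a=np.radians(-10.2); am=np.radians(-13.3); m=np.array([.5345,-.3455])
P=manip.get_obs()["position"]; sx=np.array([np.cos(a),np.sin(a),0])
print(P,"dot expected",proj(S,P+.048*sx+[0,0,.016]),"seen on z plane",ray(S,(378,233),P[2]+.016),"handle end",proj(S,P-.07*sx))
manip.hold(1.3)
manip.servo_line([P[0],P[1],.19],v=.1)
manip.servo_line([*m,.18],v=.2,attitude=down(am+np.pi/2))
manip.servo_line([*m,.045],v=.12)
print("stop",manip.servo_line([*m,.025],v=.025,f_stop=4),manip.get_obs()["position"])
manip.hold(.2); manip.release(); manip.servo_line([*m,.2],v=.12)
manip.move_pose([.50,.0,.40],down(np.pi/2)); c=shot("w4"); shot("s4","side"); print(manip.get_obs()["time"])
E
python3 -c "
import cv2,numpy as np
a=cv2.imread('pics/w4.png');b=cv2.imread('pics/s4.png')
cv2.imwrite('pics/fin.png',np.hstack([a[100:330,0:450][:, :400],b[170:480,200:600][:230]*0+b[250:480,200:600]]))"
```

```text
[ 0.57996194 -0.11810304  0.15933262] dot expected [[376.72206488 233.54537613]] seen on z plane [ 0.62969602 -0.12607101  0.17533262] handle end [[304.13426315 248.09662566]]
stop True [ 0.53429322 -0.34539277  0.02879692]
46.4833
```

View pics/fin.png

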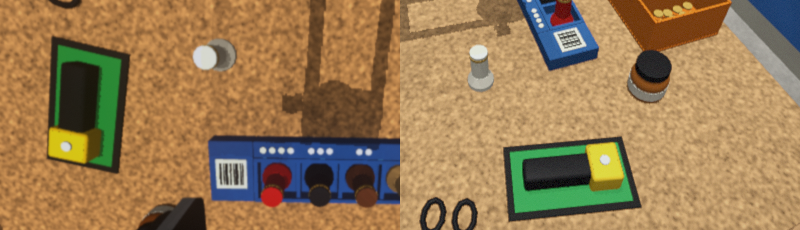

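The dot fell within 3 mm of the expected point, so the aim was good. The final picture shows the scanner flat on its mat (left view about (75,110), right view about (575,170)), and the feet in their pockets with white untouched.

```bash
python3 -c "
from workcell import manip
print(manip.sign_off())"
```

```text
the job is handed in; nothing more can be done
None
```

The job is handed in, with no verdict returned: pale, dark and black feet are in pockets 1–3, the scanner was held still over the label for over a second and is back flat on its mat, and nothing else appears moved (about 46 s of 72 s).

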